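# Pack out the clamp until it bites on the disk drive, and hold it shut

## Robot

A 6-joint arm with a two-finger parallel gripper is mounted at the origin on a cart in front of the work surface, level with it; the furniture and walls round the work are solid. World frame = base frame: x ahead of the robot, y to its left, z up, the work surface at z = 0. Lengths are in m, angles in rad, forces in N, time in s.
With the tool pointing down it reaches from about 0.4 to 0.825 m from the base axis. Payload 7 kg.
Tool frame: the origin (TCP) lies on the mounting face of the last link; the fingertips stand arm.tcp_to_tips ahead of it and the grasp point (between the pads) lies 159 mm ahead of it (arm.tcp_to_tips is the distance from the TCP to the fingertips, in m); z points along the fingers, y is the direction in which the jaws open and shut (so a half turn about z gives the same grasp; the last joint's range is limited). The gripper opens to 88 mm and grips with 3 to 60 N. Pads are 19 mm wide; open, the fingers measure 130 mm over their backs; the gripper's body (78 mm by 193 mm) begins 47 mm behind the grasp point.
Start: joints at [1.517, 0.359, 0.012, 0, -1.224, -0.288], TCP at [0.226, 0.636, 0.405] pointing down, gripper open.
Joint ranges: [-3.07, 3.07], [-1.43, 2.12], [-1.02, 1.25], [-3.03, 1.67], [-3.05, -0], [-3.03, 3.03]. Speed limits (rad/s): [2.39, 2.39, 3.01, 3.14, 3.14, 3.14].

## Interface

Orientations are given as [roll, pitch, yaw] about the fixed x, y, z axes, in that order (R = Rz(yaw) Ry(pitch) Rx(roll)).
In Python, from station import arm, cams, job_done, finder gives the robot as it stands.
- The arm moves only by the tool play_rows, never from a script. Its argument "targets" is a list that holds one entry, the list of rows, each a list of 4 numbers: the shift along the tool's x, y, z in m, then the turn about the tool's z in degrees. A call has 1 to 5 rows; each row is the pose to reach, as a shift and turn from the pose commanded when the call began, along the tool's axes at that moment; what a row does not reach only later rows make up. A row lasts 1/8 s, in which the tool goes at most 62.5 mm and 10.7 degrees, less where a joint would pass 70% of its speed; a pose out of reach is approached as far as the arm can. A call with a gripper value outside its range is refused whole. "grip" is the closure in counts, from 0 (fully open) to 255 (shut), set as the call begins (left out, the last holds). The fingers move at their own pace and stop on an object; "newtons" is the grip in N (left out, the last holds). Time passes only in rows, so rows that repeat a pose let the fingers close. It gives the time, the measured TCP pose, the force and the opening at its end, in the units of the state.
- arm.get_state(): the state, without advancing time (a new reading comes with each control period).
- cams.grab_frame(name): name is "scene" or "top"; returns (picture, depth): 384x512x3 uint8, red, green, blue; 384x512 float32, m along the optical axis (not along the pixel's ray), 0 where there is no reading.
- cams.camera_params(name): a dict with "intrinsics" (3x3 intrinsics, pixels), "position" and "attitude" of the camera in the world. Camera axes: x right, y down, z forward; pixel columns grow to the right and rows downward; lengths in m; the calibration is good to about 2 mm. A picture is of the moment at which its call begins. camera_params takes no time and is no camera call.
- job_done(): hands the job in, once; it reports no verdict.
Trained networks look in the newest picture that a camera, given by its name, has taken for a name from the list of things; names that differ only in an ending like _2 or _b are one class to them, and where a whole thing is asked for, a point or a joint stands for the part that bears it (a point fixed in the world has none). Each returns a list of dicts, best first, with "score" (0 to 1); they miss things now and then, are a little off and sometimes report something else, mostly with a low value. They report only what shows in the picture. A call takes as long as a camera call.
- finder.find_in(camera, query): "xyz" ([x, y, z] in m, in world coordinates, good to about 4 mm: the middle of the surface that is visible of it).
- finder.masks_of(camera, query): "mask" (384x512 bool, what is visible of it).
The state is a dict: "t": time; "q": joint angles; "qd": joint speeds; "joint_efforts": joint torques, N m; "eef_pos": TCP position; "ee_rot": TCP orientation; "force": force on the tool from outside, world axes, zero at the start; "moment": the same for the moment, N m; "width": finger opening in m.
Only numpy, scipy, OpenCV 4.12 (cv2) and the standard library are available. Lean on these libraries where they do the work, as an engineer would, in place of code of your own. Each camera call takes 0.05 s, during which the arm holds its last target. There are 200 camera calls.

## Task

Even at full stroke the sprung jaw does not reach the disk drive lying in the clamp: stand metal packing blocks in the gap between that drive and the jaw, only as many as it takes, until pushing the jaw towards the end stop grips drive and blocks tight against the stop before the jaw runs out of stroke. Finish while still holding the jaw pushed shut, firmly but without forcing it, so that the row stays clamped. Leave the spare drive, the dish and the brush where they are.

Things in the scene. Friction and masses are not known exactly. Their poses are not given: they have to be found in the camera images.
- clamp_board: Fixed plywood board 245 x 250 x 8 mm. Origin on the table top under the clamp lane, which runs along the board's own y at x = 0 (end stop at +y, jaw at -y); its surface is at z = 8 mm, from x = -50 to 195 and y = -130 to 120 mm. One drive lies in the lane, the spare one at about x = 130 mm. A 24 mm high bracket (50 x 12 mm) stands behind the jaw at y = -121 mm.
- end_stop: Fixed aluminium block 70 x 22 x 30 mm on the board at the +y end of the lane; origin at the centre of its underside (on the board's surface at y = +96 mm). Its face towards the lane is at board y = +85 mm.
- jaw_block: Steel jaw 50 mm wide (board x), 22 mm thick (board y), its top 37.5 mm above the board's surface; on it an upright handle plate 36 mm wide (board x), 10 mm thick (board y), up to 86 mm above the board's surface. Origin at the jaw's centre on the board's surface; its face towards the drive is 11 mm to +y of the origin.
- jaw_slide (a joint): Travel of the jaw along the board's +y, towards the end stop: 0 = fully open, as it starts (jaw centre at board y = -83 mm, its face at -72 mm); 0.05 m = full stroke (face at -22 mm, 107 mm from the end stop). A spring drives it back open (about 2 N at 0, 3.3 N at full stroke): it opens by itself when let go.
- jaw_handle (a point): Centre of the part of the jaw's handle plate to grip or push, 66 mm above the board's surface (the plate is free from 38 to 86 mm above it); moves with the jaw.
- drive_a: Metal-cased disk drive 70 x 100 x 11 mm (own x, y, z), lying flat, origin at the centre of its underside. Its long side lies along the lane. Either this one or drive_b lies in the lane (loose, up to 30 mm short of the end stop); the other is the spare, to be left alone.
- drive_b: Same kind of disk drive, 70 x 100 x 11 mm (own x, y, z), lying flat, origin at the centre of its underside, but turned a quarter, so that its short side (70 mm) lies along the lane.
- packer_0: Loose aluminium packing block, one of three alike, 30 x 22 x 30 mm (own x, y, z), about 50 g, standing on the table beside the board; origin at the centre of its underside. Its 22 mm side goes along the lane.
- packer_1: Loose aluminium packing block, one of three alike, 30 x 22 x 30 mm (own x, y, z), about 50 g, standing on the table beside the board; origin at the centre of its underside. Its 22 mm side goes along the lane.
- packer_2: Loose aluminium packing block, one of three alike, 30 x 22 x 30 mm (own x, y, z), about 50 g, standing on the table beside the board; origin at the centre of its underside. Its 22 mm side goes along the lane.
- screw_dish: Bystander: round metal screw dish, 77 mm across, 15 mm high, origin at the centre of its underside.
- brush: Bystander: small brush 14 x 141 x 11 mm, long along its own y, origin at the centre of its underside.

How it is judged:
By the outcome, as a careful person would: the job done as asked, in the order asked, and still so for the second after the job is handed in, while the arm keeps its last pose, push and grip.
It also fails if it takes over 72 s, if anything falls off the work surface, if the arm or the gripper's body presses on something with over 40 N, if the wrist force passes 120 N, or if a joint passes its speed limit or range.

## Working session

There is one attempt and no reset: what is moved stays moved. The work goes in short steps, Python scripts to look and compute and a tool call to move; the robot and the scene stay as the last step left them, time stands still between calls to the robot, and variables do not carry over. Pictures are saved under pics/ and viewed, about 8 in all and at most 12, crops included, and the job is handed in when it is done.

Besides the shell and the picture viewer there is one more tool, called after "Emit:" in YAML: its name, and indented under it one key for each argument. play_rows: Moves the arm, as the interface text tells. Its arguments: {"type":"object","properties":{"targets":{"type":"array","items":{"type":"array","items":{"type":"array","items":{"type":"number"}}}},"grip":{"type":"number"},"newtons":{"type":"number"}},"required":["targets"]}

```bash
ls; mkdir -p pics; python3 - <<'E'
from station import arm,cams,finder
import cv2,numpy as np
s=arm.get_state();print(s);print(arm.tcp_to_tips)
ims=[]
for c in("scene","top"):
    im,d=cams.grab_frame(c);np.savez(f'{c}.npz',im=im,d=d)
    p=cams.camera_params(c);print(c,p)
    cv2.imwrite(f'pics/{c}0.png',im[:,:,::-1])
    for q in("packer_0","jaw_block","end_stop","drive_a","screw_dish","brush","clamp_board"):
        print(c,q,[(round(r['score'],2),np.round(r['xyz'],4).tolist()) for r in finder.find_in(c,q)])
E
```

```text
pics
{'t': 0.0, 'q': array([ 1.51708912e+00,  3.59349027e-01,  1.10175519e-02, -3.57500625e-04,
       -1.22409638e+00, -2.88093157e-01]), 'qd': array([-0.00069732, -0.00099386, -0.00141547,  0.00042618, -0.00087136,
       -0.00068168]), 'joint_efforts': array([ 1.22572428e-04, -5.82719564e+01,  2.93043441e+01,  6.99671432e+00,
        6.76073789e-03, -1.74824168e-04]), 'eef_pos': array([0.22618654, 0.63574449, 0.40372762]), 'ee_rot': array([ 3.13993287e+00, -1.41380515e-04, -3.41921996e-01]), 'force': array([ 0.53053978,  1.10829042, -0.52034635]), 'moment': array([ 0.01209971, -0.03730456,  0.02845998]), 'width': 0.08738750699081572}
0.1781
scene {'intrinsics': array([[467.23125593,   0.        , 258.64914305],
       [  0.        , 467.23125593, 190.84406394],
       [  0.        ,   0.        ,   1.        ]]), 'position': array([-0.48108336, -0.66223382,  0.64680798]), 'attitude': array([-1.99880993, -0.02623724, -1.00030705])}
scene packer_0 [(0.59, [0.5049, -0.2832, 0.024]), (0.5, [0.4663, -0.2249, 0.0198]), (0.41, [0.5184, -0.363, 0.0268])]
scene jaw_block [(0.7, [0.4572, -0
[... 398 characters left out ...]
.89331562,   0.        , 260.61394969],
       [  0.        , 477.89331562, 199.38901942],
       [  0.        ,   0.        ,   1.        ]]), 'position': array([0.42846771, 0.02361972, 1.72083172]), 'attitude': array([-3.06836313, -0.01328356, -1.5567842 ])}
top packer_0 [(0.47, [0.4745, -0.2186, 0.0273]), (0.4, [0.5281, -0.358, 0.0293]), (0.26, [0.5482, -0.0324, 0.0114])]
top jaw_block [(0.42, [0.47, -0.0746, 0.0463])]
top end_stop [(0.6, [0.472, 0.1002, 0.0398])]
top drive_a [(0.65, [0.469, 0.0413, 0.0185]), (0.55, [0.5982, 0.0344, 0.02])]
top screw_dish [(0.61, [0.6548, -0.2671, -0.0034])]
top brush []
top clamp_board [(0.95, [0.5457, -0.0265, 0.0089]), (0.55, [0.4712, 0.0996, 0.0402])]
```

```bash
cat > h.py <<'E'
import numpy as np,cv2
from scipy.spatial.transform import Rotation as Ro
from station import arm,cams,finder
def cloud(c,d):
    p=cams.camera_params(c);K=p['intrinsics'];R=Ro.from_euler('xyz',p['attitude']).as_matrix()
    v,u=np.mgrid[:d.shape[0],:d.shape[1]]
    P=np.stack([(u-K[0,2])/K[0,0]*d,(v-K[1,2])/K[1,1]*d,d],-1)@R.T+p['position']
    P[d==0]=np.nan
    return P
def rect(P,sel,zlo,zhi):
    Q=P[sel&(P[...,2]>zlo)&(P[...,2]<zhi)]
    if len(Q)<8:return len(Q)
    (x,y),(w,h),a=cv2.minAreaRect((Q[:,:2]*1000).astype(np.float32))
    return [len(Q)]+[round(float(k),1) for k in(x,y,w,h,a,np.median(Q[:,2])*1000)]
E
python3 - <<'E'
from h import *
for c in("scene","top"):
    z=np.load(c+'.npz');P=cloud(c,z['d'])
    for q,zl,zh in(("packer_0",.024,.04),("jaw_block",.04,.06),("end_stop",.032,.05),("drive_a",.015,.027)):
        for r in finder.masks_of(c,q)[:3]: print(c,q,round(r['score'],2),rect(P,r['mask'],zl,zh))
a=cv2.imread('pics/scene0.png')[60:384];b=cv2.imread('pics/top0.png')
cv2.imwrite('pics/a.png',cv2.resize(a,(800,506)));cv2.imwrite('pics/b.png',cv2.resize(b,(800,600)))
E
```

```text
scene packer_0 0.6 [71, 476.2, -221.0, 22.1, 35.1, 86.1, 29.2]
scene packer_0 0.44 [50, 526.6, -362.1, 27.1, 19.2, 10.4, 29.2]
scene jaw_block 0.87 [96, 467.1, -79.0, 24.4, 50.1, 75.7, 46.4]
scene end_stop 0.62 0
scene end_stop 0.51 [108, 470.7, 102.7, 75.6, 23.6, 2.0, 37.7]
scene drive_a 0.95 [429, 464.7, 36.9, 74.8, 105.2, 0.7, 18.7]
scene drive_a 0.84 [282, 596.9, 37.8, 102.2, 67.7, 2.8, 18.8]
scene drive_a 0.3 0
top packer_0 0.54 [48, 525.8, -358.0, 28.4, 23.4, 12.1, 29.2]
top packer_0 0.51 [34, 510.4, -278.2, 25.0, 18.6, 4.4, 30.4]
top packer_0 0.46 [44, 473.4, -220.9, 21.0, 28.0, 78.9, 29.6]
top jaw_block 0.31 0
top jaw_block 0.29 [34, 467.4, 104.1, 63.1, 17.7, 0.7, 41.7]
top end_stop 0.48 [109, 465.8, 104.1, 66.9, 18.1, 1.0, 38.0]
top drive_a 0.98 [411, 461.9, 37.5, 71.2, 96.2, 0.8, 19.4]
top drive_a 0.77 [377, 598.0, 39.6, 100.8, 68.1, 0.8, 19.1]
```

View pics/top0.png

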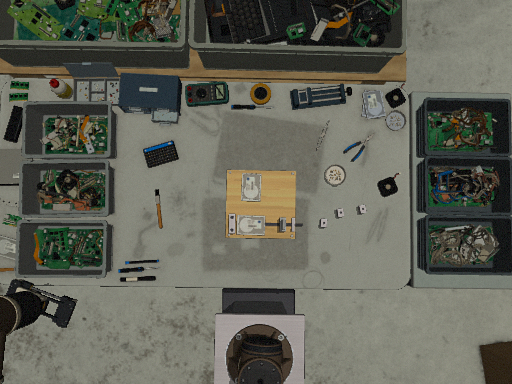

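View pics/scene0.png

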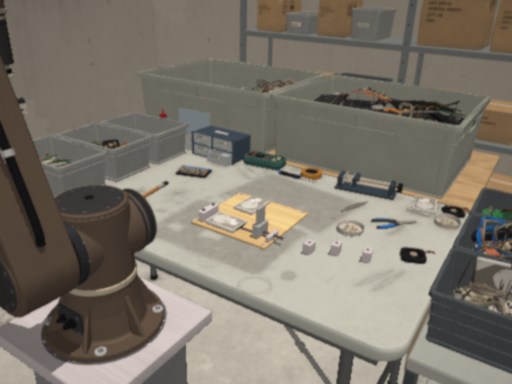

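Both views show the lane drive at top px (252,225) with its long side along the lane, so it is drive_a. The jaw is at (283,225) and the three packers are at (323,223), (340,213) and (362,209). The row is 100 + 22 = 122 mm, longer than the 107 mm left at full stroke, so one block is enough. Next I'll refine the board pose and the nearest packer.

```bash
python3 - <<'E'
from h import *
for c in("scene","top"):
    z=np.load(c+'.npz');P=cloud(c,z['d'])
    for r in finder.masks_of(c,"clamp_board")[:1]:
        print(c,round(r['score'],2),rect(P,r['mask'],.005,.0125))
    X,Y,Z=P[...,0],P[...,1],P[...,2]
    for n,b,zl,zh in(("pk",(.44,.51,-.25,-.19),.025,.035),("handle",(.42,.52,-.13,-.03),.085,.11),("jawtop",(.42,.52,-.13,-.03),.04,.05),("stop",(.4,.53,.08,.13),.034,.045),("drive",(.41,.52,-.04,.086),.015,.024)):
        print(c,n,rect(P,(X>b[0])&(X<b[1])&(Y>b[2])&(Y<b[3]),zl,zh))
from scipy.spatial.transform import Rotation as Ro
s=arm.get_state();print(s['eef_pos'],s['ee_rot'])
yaw=s['ee_rot'][2];d=np.array([.474,-.221])-s['eef_pos'][:2]
x=np.array([np.cos(yaw),np.sin(yaw)]);y=np.array([np.sin(yaw),-np.cos(yaw)])
print('tool shift to packer',d@x,d@y)
E
```

```text
scene 0.58 [1853, 541.4, 2.0, 251.3, 249.0, 89.9, 7.9]
scene pk [69, 476.2, -221.0, 22.1, 35.1, 86.1, 29.3]
scene handle [42, 467.1, -76.0, 34.2, 10.1, 0.1, 91.2]
scene jawtop [65, 467.1, -79.0, 24.4, 50.1, 75.7, 45.2]
scene stop [102, 470.8, 102.9, 75.4, 23.4, 3.2, 37.9]
scene drive [428, 464.7, 34.8, 74.8, 100.9, 0.7, 18.7]
top 0.87 [1924, 539.8, 3.1, 252.5, 246.1, 89.6, 8.1]
top pk [37, 473.5, -221.0, 20.9, 28.0, 78.1, 29.4]
top handle [30, 467.0, -73.9, 30.8, 7.3, 0.1, 91.1]
top jawtop [45, 466.4, -74.9, 49.1, 17.9, 0.4, 45.7]
top stop [98, 465.8, 104.1, 66.9, 18.0, 1.0, 38.2]
top drive [405, 467.6, 25.0, 96.0, 121.4, 1.1, 19.0]
[0.2262719  0.63592983 0.40465792] [-3.14158654e+00 -3.49358877e-05 -3.41790960e-01]
tool shift to packer 0.5206199436058908 0.7243292246215308
```

Emit:
play_rows:
  targets:
    - [[0.045,0.034,0,8],[0.09,0.068,0,16],[0.135,0.102,0,24],[0.18,0.136,0,32],[0.225,0.17,0,40]]
  grip: 0
  newtons: 20

```text
t: 1.92
eef_pos: [0.382, 0.3987, 0.405]
ee_rot: [-3.141, 0.0, -1.044]
force: [0.1, 0.1, 0.8]
width: 0.0878
```

Emit:
play_rows:
  targets:
    - [[0.055,0.022,0,6],[0.11,0.044,0,12],[0.165,0.066,0,18],[0.22,0.088,0,24],[0.275,0.11,0.03,30]]

```text
t: 2.55
eef_pos: [0.4256, 0.1094, 0.3783]
ee_rot: [-3.137, 0.003, -1.566]
force: [2.1, 0.9, 0.2]
width: 0.0874
```

```bash
cat > go.py <<'E'
import sys,numpy as np
from station import arm
s=arm.get_state();t=[float(a) for a in sys.argv[1:]]  # x y z(grasp) yawdeg
w=s['ee_rot'][2];d=np.array(t[:3])+[0,0,.159]-s['eef_pos']
print('grasp now',np.round(s['eef_pos']-[0,0,.159],4),'yaw',round(np.degrees(w),1),'q',np.round(s['q'],2),'F',np.round(s['force'],1),'w',round(s['width'],4),'t',s['t'])
print('shift',np.round([d[0]*np.cos(w)+d[1]*np.sin(w),d[0]*np.sin(w)-d[1]*np.cos(w),-d[2]],4),'turn',round((np.degrees(w)-t[3]+180)%360-180,1))
E
python3 go.py .4745 -.221 .1 -98
```

```text
grasp now [0.4256 0.1094 0.2193] yaw -89.7 q [ 0.7  -0.02 -0.52  0.   -1.07 -0.7 ] F [2.1 0.9 0.2] w 0.0874 t 2.55
shift [ 0.3307 -0.0474  0.1193] turn 8.3
```

Emit:
play_rows:
  targets:
    - [[0.06,-0.009,0,2],[0.12,-0.018,0.01,4],[0.18,-0.027,0.02,6],[0.24,-0.036,0.03,8],[0.3,-0.045,0.05,8]]

```text
t: 3.18
eef_pos: [0.4725, -0.1896, 0.3275]
ee_rot: [-3.139, 0.0, -1.703]
force: [1.2, 1.0, 0.7]
width: 0.0878
```

Emit:
play_rows:
  targets:
    - [[0.028,-0.002,0.03,0],[0.028,-0.002,0.05,0],[0.028,-0.002,0.05,0],[0.028,-0.002,0.05,0]]

```text
t: 3.68
eef_pos: [0.4708, -0.2153, 0.2778]
ee_rot: [-3.14, -0.0, -1.702]
force: [0.3, -0.3, 0.1]
width: 0.0877
```

```bash
python3 - <<'E'
from h import *
o=[]
for c in("scene","top"):
    im,d=cams.grab_frame(c);P=cloud(c,d)
    X,Y=P[...,0],P[...,1]
    print(c,'pk',rect(P,(X>.455)&(X<.497)&(Y>-.25)&(Y<-.19),.025,.035))
    a=im[190:300,260:420] if c=="scene" else im[170:270,250:400]
    o.append(cv2.resize(a[:,:,::-1],(600,400),interpolation=cv2.INTER_CUBIC))
cv2.imwrite('pics/c1.png',cv2.resize(np.vstack(o),(450,600)))
E
python3 go.py .4745 -.221 .02 -98
```

```text
scene pk [67, 474.1, -221.7, 22.2, 31.4, 83.8, 29.8]
top pk 0
grasp now [ 0.4709 -0.2151  0.1191] yaw -97.5 q [-0.05  0.22 -0.5   0.   -0.84 -0.08] F [ 0.3  0.  -0.1] w 0.0877 t 3.775
shift [ 0.0054 -0.0043  0.0991] turn 0.5
```

View pics/c1.png

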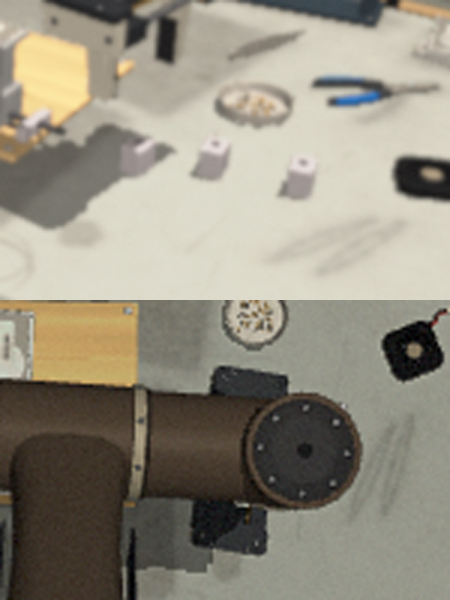

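Emit:
play_rows:
  targets:
    - [[0.006,-0.004,0.04,0],[0.006,-0.004,0.08,0],[0.006,-0.004,0.097,0],[0.006,-0.004,0.097,0]]

```text
t: 4.28
eef_pos: [0.474, -0.2215, 0.1799]
ee_rot: [3.142, -0.0, -1.702]
force: [0.0, -0.5, -0.4]
width: 0.0878
```

Emit:
play_rows:
  targets:
    - [[0,0,0,0],[0,0,0,0],[0,0,0,0],[0,0,0,0],[0,0,0,0]]
  grip: 255
  newtons: 20

```text
t: 4.9
eef_pos: [0.4735, -0.2219, 0.1799]
ee_rot: [-3.142, 0.0, -1.703]
force: [-0.4, 0.0, -0.7]
width: 0.0429
```

Emit:
play_rows:
  targets:
    - [[0,0,0,0],[0,0,0,0],[0,0,0,0],[0,0,0,0]]

```text
t: 5.4
eef_pos: [0.4736, -0.2219, 0.1799]
ee_rot: [-3.141, -0.0, -1.703]
force: [0.9, -0.3, 0.2]
width: 0.0295
```

Emit:
play_rows:
  targets:
    - [[0,0,-0.04,0],[0,0,-0.09,0],[0,0,-0.13,0],[0,0,-0.13,0]]

```text
t: 5.9
eef_pos: [0.4743, -0.2221, 0.3132]
ee_rot: [-3.135, -0.0, -1.703]
force: [-0.3, -0.3, -2.5]
width: 0.0297
```

```bash
python3 go.py .468 -.027 .15 -89.5; python3 - <<'E'
from h import *
o=[]
for c in("scene",):
    im,d=cams.grab_frame(c);P=cloud(c,d)
    cv2.imwrite('pics/c2.png',cv2.resize(im[130:290,180:420,::-1],(720,480),interpolation=cv2.INTER_CUBIC))
E
```

```text
grasp now [ 0.4743 -0.2221  0.1542] yaw -97.6 q [-0.06  0.19 -0.45  0.   -0.93 -0.07] F [-0.3 -0.3 -2.5] w 0.0297 t 5.9
shift [-0.1925  0.032   0.0042] turn -8.1
```

View pics/c2.png

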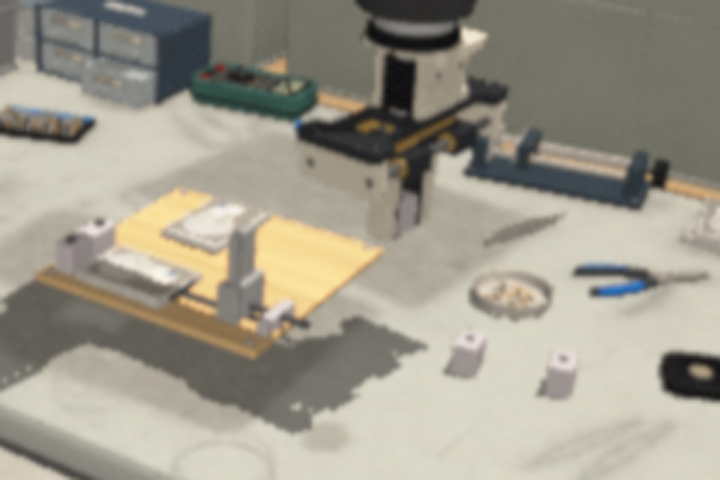

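```bash
python3 - <<'E'
from h import *
for c in("scene","top"):
    if c=="scene": im,d=cams.grab_frame(c)
    else: z=np.load('top.npz');im,d=z['im'],z['d']
    P=cloud(c,d);X,Y,Z=P[...,0],P[...,1],P[...,2]
    print(c,'y: median z over lane centre x, and at side')
    for y in range(-64,10,5):
        f=lambda a,b:(lambda m:(int(m.sum()),round(float(np.nanmedian(Z[m]))*1000,1),im[m].mean(0).astype(int).tolist()) if m.any() else None)((X>a)&(X<b)&(Y*1000>y)&(Y*1000<=y+5))
        print(y,f(.462,.474),f(.44,.455))
E
```

```text
scene y: median z over lane centre x, and at side
-64 (2, 465.6, [77, 70, 61]) (18, 482.0, [72, 61, 49])
-59 (1, 466.9, [71, 65, 57]) (20, 479.1, [87, 71, 54])
-54 (3, 466.0, [66, 58, 51]) (14, 477.2, [79, 65, 51])
-49 (5, 8.8, [135, 117, 98]) (16, 480.0, [99, 81, 60])
-44 (4, 237.6, [107, 93, 78]) (22, 482.1, [80, 66, 50])
-39 (4, 7.7, [133, 114, 93]) (25, 477.5, [85, 70, 53])
-34 (8, 9.2, [112, 96, 79]) (18, 482.2, [89, 73, 55])
-29 (4, 8.7, [132, 113, 92]) (19, 483.8, [82, 68, 52])
-24 (7, 9.9, [120, 104, 83]) (18, 480.8, [89, 73, 55])
-19 (9, 8.5, [127, 108, 88]) (19, 485.7, [71, 59, 47])
-14 (16, 15.7, [117, 109, 99]) (31, 18.6, [90, 80, 69])
-9 (5, 19.7, [137, 129, 117]) (20, 484.2, [73, 64, 55])
-4 (6, 19.5, [182, 174, 161]) (20, 483.5, [73, 64, 56])
1 (3, 20.4, [178, 172, 164]) (22, 486.6, [75, 66, 57])
6 (9, 20.0, [179, 173, 165]) (22, 488.4, [67, 57, 49])
top y: median z over lane centre x, and at side
-64 (8, 17.7, [42, 39, 34]) (7, 8.6, [81, 68, 46])
-59 (3, 5.2, [32, 32, 32]) (6, 4.7, [125, 101, 61])
-54 (7, 9.5, [80, 73, 68]) (6, 7.1, [168, 136, 84])
-49 (3, 4.2, [62, 60, 64]) (4, 7.8, [163, 131, 81])
-44 (8, 7.8, [89, 79, 67]) (8, 2.7, [159, 128, 78])
-39 (4, 8.1, [88, 79, 69]) (4, 4.9, [160, 129, 80])
-34 (4, 7.1, [80, 72, 64]) (5, 7.6, [161, 132, 81])
-29 (8, 5.1, [82, 75, 67]) (7, 8.1, [160, 130, 80])
-24 (4, 3.4, [81, 75, 67]) (4, 2.3, [161, 130, 79])
-19 (8, 6.3, [79, 73, 67]) (8, 6.8, [159, 129, 81])
-14 (4, 18.9, [149, 147, 135]) (4, 16.8, [135, 134, 124])
-9 (4, 18.2, [133, 128, 116]) (3, 18.0, [137, 133, 123])
-4 (7, 16.9, [138, 135, 122]) (8, 19.9, [134, 129, 116])
1 (4, 14.8, [162, 167, 159]) (4, 11.7, [141, 138, 124])
6 (8, 16.9, [152, 157, 151]) (8, 20.1, [139, 134, 121])
```

Emit:
play_rows:
  targets:
    - [[-0.05,0.008,0,-2],[-0.1,0.016,0,-4],[-0.15,0.025,0,-6],[-0.19,0.033,0,-8],[-0.192,0.033,0,-8]]

```text
t: 6.62
eef_pos: [0.4656, -0.0253, 0.3086]
ee_rot: [3.139, -0.0, -1.56]
force: [-0.2, 0.4, -0.3]
width: 0.0298
```

Emit:
play_rows:
  targets:
    - [[0,0,0.04,0],[0,0,0.07,0],[0,0,0.078,0],[0,0,0.078,0]]

```text
t: 7.12
eef_pos: [0.4662, -0.0277, 0.2314]
ee_rot: [3.14, -0.001, -1.564]
force: [0.5, -0.3, -0.4]
width: 0.0299
```

```bash
python3 go.py .467 -.028 .03 -89.7; python3 - <<'E'
from h import *
o=[]
for c in("scene",):
    im,d=cams.grab_frame(c);P=cloud(c,d)
    X,Y,Z=P[...,0],P[...,1],P[...,2]
    print('handle',rect(P,(X>.44)&(X<.49)&(Y>-.1)&(Y<-.05),.06,.1))
    print('drive',rect(P,(X>.42)&(X<.5)&(Y>-.04)&(Y<.086),.0165,.022))
    cv2.imwrite('pics/c3.png',cv2.resize(im[150:260,180:320,::-1],(763,600),interpolation=cv2.INTER_CUBIC))
E
```

```text
grasp now [ 0.4662 -0.0277  0.0724] yaw -89.6 q [ 0.36  0.21 -0.66  0.   -0.7  -0.36] F [ 0.5 -0.3 -0.4] w 0.0299 t 7.125
shift [ 0.0003 -0.0008  0.0424] turn 0.1
handle [118, 466.9, -77.1, 11.1, 37.2, 82.2, 80.2]
drive [390, 463.9, 35.2, 101.2, 70.0, 89.7, 18.7]
```

View pics/c3.png

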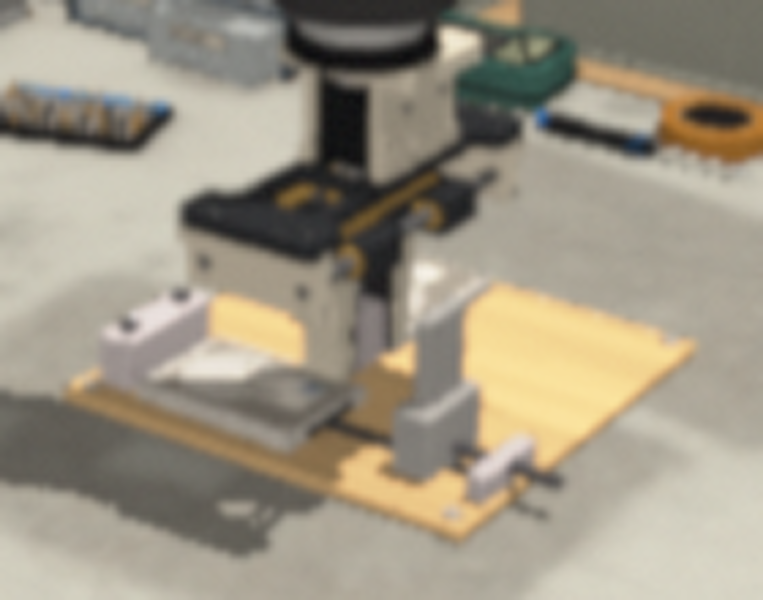

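Emit:
play_rows:
  targets:
    - [[0.001,-0.001,0.01,0],[0.001,-0.001,0.02,0],[0.001,-0.001,0.024,0],[0.001,-0.001,0.027,0],[0.001,-0.001,0.029,0]]

```text
t: 7.8
eef_pos: [0.4672, -0.0282, 0.2027]
ee_rot: [3.142, -0.0, -1.563]
force: [-0.1, -0.0, -0.8]
width: 0.03
```

```bash
python3 go.py .467 -.0285 .03 -89.7
```

```text
grasp now [ 0.4672 -0.0282  0.0437] yaw -89.6 q [ 0.36  0.26 -0.69  0.   -0.62 -0.35] F [-0.1 -0.  -0.8] w 0.03 t 7.8
shift [0.0003 0.0002 0.0137] turn 0.1
```

Emit:
play_rows:
  targets:
    - [[0,0,0.003,0],[0,0,0.005,0],[0,0,0.007,0],[0,0,0.009,0]]

```text
t: 8.3
eef_pos: [0.4672, -0.0282, 0.1938]
ee_rot: [-3.142, -0.0, -1.563]
force: [-0.2, -0.2, -0.3]
width: 0.0296
```

Emit:
play_rows:
  targets:
    - [[0,0,0.002,0],[0,0,0.004,0],[0,0,0.005,0],[0,0,0.005,0]]

```text
t: 8.8
eef_pos: [0.4671, -0.0282, 0.1888]
ee_rot: [3.141, -0.0, -1.564]
force: [0.2, -0.3, -0.2]
width: 0.0299
```

Emit:
play_rows:
  targets:
    - [[0,0,0.001,0],[0,0,0.0015,0],[0,0,0.0015,0]]

```text
t: 9.18
eef_pos: [0.4672, -0.0282, 0.1878]
ee_rot: [-3.141, 0.0, -1.563]
force: [-2.8, 0.5, 7.2]
width: 0.0298
```

Emit:
play_rows:
  targets:
    - [[0,0,0,0],[0,0,0,0],[0,0,0,0],[0,0,0,0]]
  grip: 90

```text
t: 9.68
eef_pos: [0.4672, -0.0283, 0.1873]
ee_rot: [3.142, -0.0, -1.564]
force: [-0.3, -0.0, 0.6]
width: 0.0563
```

Emit:
play_rows:
  targets:
    - [[0,0,-0.03,0],[0,0,-0.08,0],[0,0,-0.12,-8],[0,0,-0.13,-17],[0.02,0,-0.13,-26]]

```text
t: 10.3
eef_pos: [0.4677, -0.0478, 0.3188]
ee_rot: [-3.138, -0.001, -1.103]
force: [-0.2, 0.7, -0.2]
width: 0.0566
```

Emit:
play_rows:
  targets:
    - [[0,0,0,-10],[0,0,0,-20],[0,0,0,-30],[0,0,0,-40],[0,0,0,-50]]
  grip: 0

```text
t: 10.92
eef_pos: [0.4672, -0.0483, 0.3173]
ee_rot: [3.142, 0.0, -0.231]
force: [1.0, 0.3, 0.6]
width: 0.0875
```

Emit:
play_rows:
  targets:
    - [[0,0,0,-7],[0,0,0,-14],[0,0,0,-14]]

```text
t: 11.3
eef_pos: [0.4672, -0.0483, 0.3173]
ee_rot: [3.142, 0.0, 0.006]
force: [-0.9, -0.9, 0.2]
width: 0.0878
```

```bash
python3 go.py .467 -.0755 .076 0.3; python3 - <<'E'
from h import *
im,d=cams.grab_frame("scene");P=cloud("scene",d)
X,Y,Z=P[...,0],P[...,1],P[...,2]
for n,b,zl,zh in (('block',(.44,.49,-.055,-.005),.035,.041),('handle',(.44,.49,-.1,-.06),.085,.1),('drive',(.42,.5,-.04,.086),.0165,.022)):
    print(n,rect(P,(X>b[0])&(X<b[1])&(Y>b[2])&(Y<b[3]),zl,zh))
cv2.imwrite('pics/c4.png',cv2.resize(im[140:260,180:340,::-1],(800,600),interpolation=cv2.INTER_CUBIC))
E
```

```text
grasp now [ 0.4672 -0.0483  0.1583] yaw 0.4 q [ 0.32  0.1  -0.55 -0.   -0.92  1.26] F [-0.9 -0.9  0.2] w 0.0878 t 11.3
shift [-0.0004  0.0272  0.0823] turn 0.1
block [50, 465.6, -28.3, 21.4, 31.5, 86.8, 37.4]
handle [43, 468.6, -76.0, 8.8, 33.7, 85.7, 91.5]
drive [380, 464.0, 23.9, 123.9, 70.8, 88.7, 18.8]
```

View pics/c4.png

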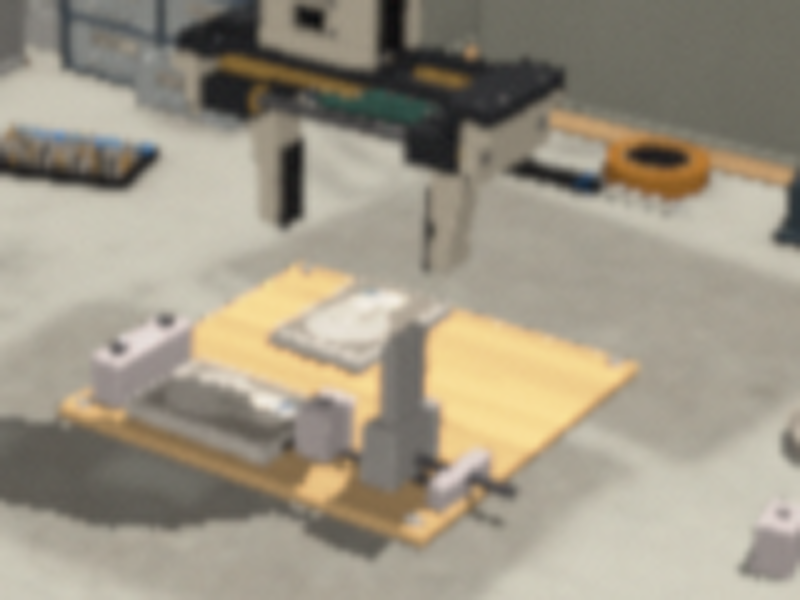

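The block stands upright at about (325,425) in the crop, square to the lane, right beside the drive's end. The jaw is behind it. Next, grip the handle plate.

Emit:
play_rows:
  targets:
    - [[0,0.027,0,0],[0,0.027,0.03,0],[0,0.027,0.065,0],[0,0.027,0.082,0],[0,0.027,0.082,0]]

```text
t: 11.98
eef_pos: [0.4671, -0.0754, 0.2343]
ee_rot: [3.141, 0.003, 0.005]
force: [0.6, -0.6, 0.6]
width: 0.0876
```

Emit:
play_rows:
  targets:
    - [[0,0,0,0],[0,0,0,0],[0,0,0,0],[0,0,0,0],[0,0,0,0]]
  grip: 255
  newtons: 20

```text
t: 12.6
eef_pos: [0.4675, -0.0752, 0.2355]
ee_rot: [-3.142, -0.0, 0.007]
force: [0.2, 1.2, -0.3]
width: 0.0432
```

Emit:
play_rows:
  targets:
    - [[0,0,0,0],[0,0,0,0],[0,0,0,0],[0,0,0,0],[0,0,0,0]]

```text
t: 13.22
eef_pos: [0.4675, -0.075, 0.2353]
ee_rot: [-3.141, -0.0, 0.007]
force: [-0.5, 4.9, 0.8]
width: 0.0102
```

```bash
python3 go.py .467 -.0405 .076 0.3
```

```text
grasp now [ 0.4675 -0.075   0.0763] yaw 0.4 q [ 0.26  0.22 -0.64 -0.   -0.71  1.32] F [-0.5  4.9  0.8] w 0.0102 t 13.225
shift [-0.0003 -0.0345  0.0003] turn 0.1
```

Emit:
play_rows:
  targets:
    - [[0,-0.004,0,0],[0,-0.009,0,0],[0,-0.014,0,0],[0,-0.018,0,0],[0,-0.022,0,0]]

```text
t: 13.85
eef_pos: [0.4675, -0.0529, 0.2353]
ee_rot: [3.142, -0.0, 0.007]
force: [2.8, -3.0, -3.2]
width: 0.0097
```

Emit:
play_rows:
  targets:
    - [[0,-0.002,0,0],[0,-0.004,0,0],[0,-0.006,0,0],[0,-0.008,0,0],[0,-0.009,0,0]]

```text
t: 14.48
eef_pos: [0.4675, -0.0443, 0.2353]
ee_rot: [3.141, -0.0, 0.007]
force: [4.7, -4.5, -5.4]
width: 0.0103
```

Emit:
play_rows:
  targets:
    - [[0,-0.001,0,0],[0,-0.002,0,0],[0,-0.002,0,0]]

```text
t: 14.85
eef_pos: [0.4675, -0.0423, 0.2353]
ee_rot: [3.142, -0.0, 0.007]
force: [4.0, -4.2, -5.2]
width: 0.0098
```

Emit:
play_rows:
  targets:
    - [[0,-0.001,0,0],[0,-0.001,0,0]]

```text
t: 15.1
eef_pos: [0.4675, -0.0413, 0.2353]
ee_rot: [3.141, -0.0, 0.007]
force: [4.0, -3.6, -5.7]
width: 0.0102
```

Emit:
play_rows:
  targets:
    - [[0,-0.0005,0,0],[0,-0.001,0,0],[0,-0.001,0,0]]

```text
t: 15.48
eef_pos: [0.4675, -0.0403, 0.2353]
ee_rot: [3.141, -0.0, 0.007]
force: [4.0, -4.8, -5.5]
width: 0.01
```

Emit:
play_rows:
  targets:
    - [[0,-0.0005,0,0],[0,-0.001,0,0],[0,-0.001,0,0]]

```text
t: 15.85
eef_pos: [0.4675, -0.0396, 0.2354]
ee_rot: [3.141, -0.0, 0.007]
force: [6.8, -8.1, -6.2]
width: 0.0095
```

Emit:
play_rows:
  targets:
    - [[0,-0.0005,0,0],[0,-0.0005,0,0],[0,-0.0005,0,0]]

```text
t: 16.23
eef_pos: [0.4675, -0.0394, 0.2354]
ee_rot: [3.14, -0.0, 0.007]
force: [6.9, -11.6, -7.7]
width: 0.0099
```

```bash
python3 - <<'E'
from h import *
im,d=cams.grab_frame("scene");P=cloud("scene",d)
X,Y,Z=P[...,0],P[...,1],P[...,2]
for n,b,zl,zh in (('block',(.44,.49,-.04,.01),.035,.041),('drive',(.42,.5,0,.09),.0165,.022)):
    print(n,rect(P,(X>b[0])&(X<b[1])&(Y>b[2])&(Y<b[3]),zl,zh))
cv2.imwrite('pics/c5.png',cv2.resize(im[170:260,180:300,::-1],(800,600),interpolation=cv2.INTER_CUBIC))
E
```

```text
block [38, 458.2, -18.3, 47.2, 23.1, 38.6, 37.5]
drive [339, 462.9, 44.8, 89.5, 69.9, 88.8, 18.8]
```

View pics/c5.png

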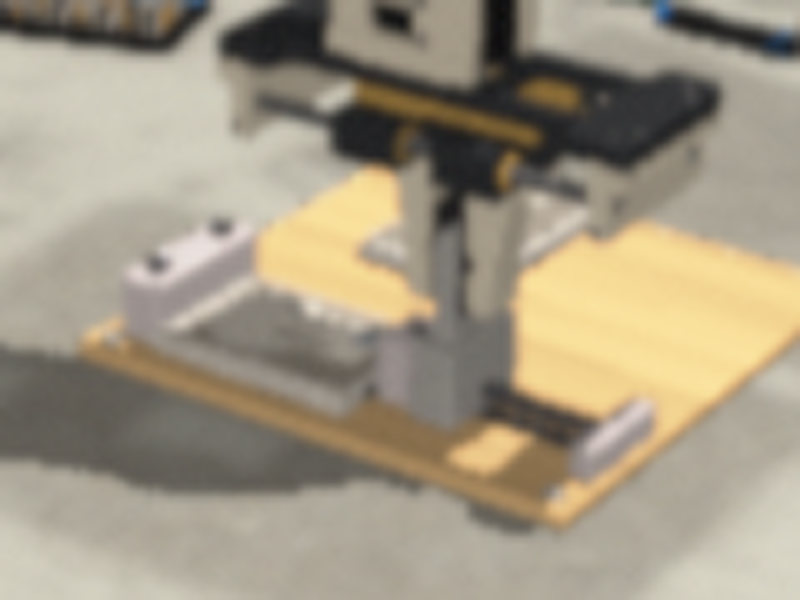

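Emit:
play_rows:
  targets:
    - [[0,-0.0005,0,0],[0,-0.001,0,0],[0,-0.001,0,0],[0,-0.001,0,0]]

```text
t: 16.77
eef_pos: [0.4675, -0.0392, 0.2353]
ee_rot: [3.139, 0.0, 0.007]
force: [8.1, -19.3, -8.6]
width: 0.01
```

Emit:
play_rows:
  targets:
    - [[0,0,0,0],[0,0,0,0],[0,0,0,0],[0,0,0,0],[0,0,0,0]]

```text
t: 17.4
eef_pos: [0.4675, -0.0391, 0.2353]
ee_rot: [3.139, 0.0, 0.007]
force: [9.4, -18.3, -9.0]
width: 0.0097
```

```bash
python3 go.py .467 -.0405 .076 0.3; python3 -c "
from station import job_done
print(job_done())"
```

```text
grasp now [ 0.4675 -0.0391  0.0763] yaw 0.4 q [ 0.34  0.21 -0.65  0.   -0.71  1.24] F [  9.4 -18.3  -9. ] w 0.0097 t 17.4
shift [-0.0005  0.0014  0.0003] turn 0.1
the job is handed in; nothing more can be done
None
```

The row is clamped: one packing block stands between the lane drive (drive_a) and the jaw. I handed the job in at about 17.4 s with the gripper still holding the jaw handle pushed shut.

- **Blocks used:** one is enough. 100 mm of drive plus 22 mm of block is 122 mm, against the 107 mm left at full stroke.
- **Tightness:** the jaw stopped after about 36 mm of its 50 mm stroke, against 35 mm expected. The push then rose from about 5 N to a steady 18–19 N with almost no further movement.
- **Last picture:** it shows drive, block and jaw touching in a row against the end stop. I took it just before the final 1 mm of push. I never moved near the spare drive, dish, brush or the other two blocks.
- **Weak checks:** the camera fit of the clamped block and drive was unreliable, because the fingers and jaw got in the way of the measurement. I relied on the picture, the jaw travel and the force instead. About 9 N of sideways and 9 N of vertical force also showed while gripping the handle. I did not track down the cause, but it is well under the limits.

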